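# Sort the stripped drum-brake parts into their insert trays

### The job

The drum brake has been stripped: put its four parts - long return spring, short return spring, star-wheel adjuster and nut - each into the grey insert tray whose pocket is made for it, lying flat in the bottom of the pocket and in its middle. The two plain troughs take a spring each, by length; the adjuster goes in the trough with the stepped recess, its star wheel in the narrower step and not in the wide finger notch; the nut goes in the small tray. Leave the paint marker where it lies.

Things in the scene. Friction and masses are not known exactly. Their poses are not given: they have to be found in the camera images.
- spring_long: The longer of two steel drum-brake return springs, 159 mm over its hooked wire ends, 11 mm high, 30 g. y runs along it. To be gripped across x by its thick coil, 11 mm wide, which reaches from y = -36 to +26 mm and is centred on x = -1.5 mm. Lies flat on a grey mat 2 mm thick. Origin: underside, middle of its outline; z up.
- spring_short: The shorter of the two return springs, 117 mm over its hooked wire ends, 9 mm high, 30 g. y runs along it. To be gripped across x by its coil, 8 mm wide, which reaches from y = -18 to +18 mm and is centred on x = -2 mm. Lies flat on a grey mat 2 mm thick. Origin: underside, middle of its outline; z up.
- adjuster: Brake-shoe adjuster: a thin threaded strut 127 mm long along y with a toothed star wheel, 24 mm across and 4 mm thick, round it at y = -8 mm, somewhat off its middle; 50 to 100 g. To be gripped across x by the barrel, 12 mm wide, at y = 14 to 34 mm, low down (the grippable part is from 0 to 10 mm high). Lies flat on a grey mat 2 mm thick. Origin: underside, middle of its outline; z up.
- star_wheel (a point): Centre of the adjuster's star wheel, 12 mm above the adjuster's underside; it tells which way round the adjuster lies.
- nut: Hexagon steel nut, 22 mm across the flats (two flats face along its x and -x, the others every 60 degrees), 24 mm across the corners, 12 mm high, 25 to 50 g. Lies flat on a grey mat 2 mm thick. Origin: underside, middle of its outline; z up.
- tray_long: Insert tray for the long spring: the longest tray, 199 x 86 mm. Its pocket is a straight trough 179 mm long and 32 mm wide with one finger notch across its middle, 40 mm long and 70 mm wide. Grey plastic with a black pocket floor, fixed, 13 mm high, pocket floor at 4 mm. Origin: middle of its underside; y along the trough, x across, z up.
- tray_short: Insert tray for the short spring: 157 x 86 mm. Its pocket is a straight trough 137 mm long and 32 mm wide with one finger notch across its middle, 40 mm long and 70 mm wide. Grey plastic with a black pocket floor, fixed, 13 mm high, pocket floor at 4 mm. Origin: middle of its underside; y along the trough, x across, z up.
- tray_adjuster: Tray for the adjuster: 163 x 86 mm. Its pocket is a trough 143 mm long and 32 mm wide that widens in two steps: a recess 48 mm wide from y = -20 to +4 mm, for the star wheel, and next to it a finger notch 70 mm wide from y = +4 to +44 mm. Grey plastic with a black pocket floor, fixed, 13 mm high, pocket floor at 4 mm. Origin: middle of its underside; y along the trough, x across, z up.
- tray_nut: Insert tray for the nut: the small one, 90 mm across (x) and 72 mm along y. Its pocket is a 46 mm square with a finger notch across it, 36 mm long (y) and 74 mm wide (x). Grey plastic with a black pocket floor, fixed, 13 mm high, pocket floor at 4 mm. Origin: middle of its underside; y along the trough, x across, z up.
- paint_marker: White and yellow paint marker, 125 mm long along y, 15 mm thick, lying loose among the parts; not part of the job. Origin: underside, middle of its length.
There are look-alikes about, which are no part of the job. Of the things that look like the spring_long, the smaller one is meant.

How it is judged (in metres and radians):
At the end, for the whole second after the job is handed in: Each part rests flat on the pocket floor of its own tray (within 0.15 rad). Springs and adjuster: within 14 mm across and 12 mm along the trough from its middle and 0.2 rad of its line; star wheel on the recess side (tray y < 0). Nut: within 16 mm of the middle in x and y (x of spring_long in the frame of tray_long between -0.014 and 0.014 m and y of spring_long in the frame of tray_long between -0.012 and 0.012 m and z of spring_long in the frame of tray_long below 0.008 m and angle between each of spring_long, spring_short, adjuster, nut's own z axis and vertical below 0.15 rad and linear speed of each of spring_long, spring_short, adjuster, nut below 0.02 m/s and angle between the y axis of spring_long and the y axis of tray_long, either way round below 0.2 rad and x of spring_short in the frame of tray_short between -0.014 and 0.014 m and y of spring_short in the frame of tray_short between -0.012 and 0.012 m and z of spring_short in the frame of tray_short below 0.008 m and angle between the y axis of spring_short and the y axis of tray_short, either way round below 0.2 rad and x of adjuster in the frame of tray_adjuster between -0.014 and 0.014 m and y of adjuster in the frame of tray_adjuster between -0.012 and 0.012 m and z of adjuster in the frame of tray_adjuster below 0.008 m and angle between the y axis of adjuster and the y axis of tray_adjuster, either way round below 0.2 rad and y of star_wheel in the frame of tray_adjuster below 0 m and x of nut in the frame of tray_nut between -0.016 and 0.016 m and y of nut in the frame of tray_nut between -0.016 and 0.016 m and z of nut in the frame of tray_nut below 0.008 m); the robot touches nothing.
It fails at once if the paint marker is moved more than 30 mm (distance of paint_marker from where it was at the start of the episode above 0.03 m).
It also fails if it takes over 96 s, if anything falls off the work surface, if the arm or the gripper's body presses on something with over 40 N, if the wrist force passes 120 N, or if a joint passes its speed limit or range.

### The arm

A 6-joint arm with a two-finger parallel gripper is mounted at the origin on a cart in front of the work surface, level with it; the furniture and walls round the work are solid. World frame = base frame: x ahead of the robot, y to its left, z up, the work surface at z = 0. Lengths are in mm, angles in degrees, forces in N, time in s.
With the tool pointing down it reaches from about 300 to 850 mm from the base axis. Payload 4.2 kg.
Tool frame: the origin (TCP) lies on the centre line of the jaws, within the pads' length; the fingertips stand 14 mm ahead of it and the grasp point (between the pads) lies 5 mm behind it; z points along the fingers, y is the line along which they close (so a half turn about z gives the same grasp; the last joint's range is limited). The gripper opens to 91 mm and grips with 3 to 60 N. Pads are 32 mm wide; open, the fingers measure 118 mm over their backs; the gripper's body (76 mm by 178 mm) begins 60 mm behind the grasp point.
Start: joints at [-77.407, 18.312, 89.639, -0, 72.044, -1.146], TCP at [136.57, -558.563, 205.576] pointing down, gripper open.
Joint ranges: [-177.97, 177.97], [-48.28, 115.42], [12.27, 149.76], [-77.06, 257.06], [2.81, 150.46], [-146.56, 146.56]. Speed limits (degrees/s): [147.25, 147.25, 180, 180, 180, 180].

### API

Orientations are given as [roll, pitch, yaw] about the fixed x, y, z axes, in that order (R = Rz(yaw) Ry(pitch) Rx(roll)).
In Python, from workcell import env gives the robot as it stands.
- The arm moves only by the tool arm_command, never from a script. Its argument "motion" is a list of rows, each an object with "offset": the shift along the tool's x, y, z in m, a list of three; "spin": the turn about the tool's z in rad. In form: [{"offset": [tx, ty, tz], "spin": spin}, ...]. A call has 1 to 5 rows; each row shifts and turns the commanded pose from where the row before left it, along the tool's axes as they then stand; what a row does not reach is not made up. A row lasts 1/8 s, in which the tool goes at most 62.5 mm and 10.7 degrees, less where a joint would pass 70% of its speed; a pose out of reach is approached as far as the arm can. A call with a gripper value outside its range is refused whole. "jaw" is the finger opening in m, from 0 to 0.0912, set as the call begins (left out, the last holds). The fingers move at their own pace and stop on an object; "newtons" is the grip in N (left out, the last holds). Time passes only in rows, so rows that do not move let the fingers close. It gives the time, the measured TCP pose, the force, the opening and the grip force at its end, in the units of the state.
- env.state(): the state, without advancing time (a new reading comes with each control period).
- env.grab_frame(name): name is "scene" or "side" or "wrist"; returns (picture, depth): 480x640x3 uint8, blue, green, red; 480x640 float32, mm along the optical axis (not along the pixel's ray), 0 where there is no reading.
- env.camera_model(name): a dict with "fx", "fy", "cx", "cy" (pixels), "eye" and "rotation" of the camera in the world; the wrist camera has in their place "hand_eye" (4x4, takes a point from camera to tool coordinates, whose origin is the TCP and whose axes are the flange's). Camera axes: x right, y down, z forward; pixel columns grow to the right and rows downward; lengths in mm; the calibration is good to about 2 mm. A picture is of the moment at which its call begins: read the wrist's pose just before it. camera_model takes no time and is no camera call.
- env.job_done(): hands the job in; it is judged then, once.
Trained networks look in the newest picture that a camera, given by its name, has taken for a name from the list of things; names that differ only in an ending like _2 or _b are one class to them, and where a whole thing is asked for, a point or a joint stands for the part that bears it (a point fixed in the world has none). Each returns a list of dicts, best first, with "score" (0 to 1); they miss things now and then, are a little off and sometimes report something else, mostly with a low value. They report only what shows in the picture. A call takes as long as a camera call. They do not tell look-alikes from the thing itself.
- env.boxes_of(camera, target): "bbox" ([left, top, right, bottom] in pixels, round what is visible of it).
- env.pinpoint(camera, target): "location" ([column, row] in pixels: a listed point, or the origin of a listed thing).
The state is a dict: "time_s": time; "qpos": joint angles; "qvel": joint speeds; "effort": joint torques, N m; "ee_pos": TCP position; "ee_rot": TCP orientation; "force": force on the tool from outside, world axes, zero at the start; "torque": the same for the moment, N m; "gripper_width": finger opening in mm; "gripper_force": force on a finger pad.
Only numpy, scipy, OpenCV 4.12 (cv2) and the standard library are available. Lean on these libraries where they do the work, as an engineer would, in place of code of your own. Each camera call takes 0.05 s, during which the arm holds its last target. There are 200 camera calls.

## Working session

There is one attempt and no reset: what is moved stays moved. The work goes in short steps, Python scripts to look and compute and a tool call to move; the robot and the scene stay as the last step left them, time stands still between calls to the robot, and variables do not carry over. Pictures are saved under pics/ and viewed, at most 14 in all, crops included, and the job is handed in when it is done.

Besides the shell and the picture viewer there is one more tool, called after "Call:" in YAML: its name, and indented under it one key for each argument. arm_command: Moves the arm, as the interface text tells. Its arguments: {"type":"object","properties":{"motion":{"type":"array"},"jaw":{"type":"number"},"newtons":{"type":"number"}},"required":["motion"]}

```bash
mkdir -p pics; ls; python3 - <<'E'
from workcell import env
import cv2,numpy as np
print(env.state()['time_s'],env.state()['ee_pos'],env.state()['ee_rot'])
for c in('scene','side'):
    p,d=env.grab_frame(c); cv2.imwrite(f'pics/{c}0.png',p); np.save(f'pics/{c}0.npy',d)
    m=env.camera_model(c); print(c,m)
print(env.camera_model('wrist'))
E
```

```text
pics
0.0 [ 136.46111023 -558.05411462  204.71420878] [-1.79900154e+02 -3.26252580e-03  1.37354407e+01]
scene {'fx': 508.93420188841105, 'fy': 508.93420188841105, 'cx': 315.87808926648796, 'cy': 238.09260943977196, 'eye': array([ 17.472258  , 724.18119886, 779.10735195]), 'rotation': array([-127.94963644,   -1.32524513, -144.6297159 ])}
side {'fx': 486.97114334890875, 'fy': 486.97114334890875, 'cx': 313.28605943878233, 'cy': 240.3408749609452, 'eye': array([ 190.8747815 , -979.58603209,  450.63493486]), 'rotation': array([-112.17167842,    0.33343331,  -18.00228408])}
{'fx': 414.8816953372189, 'fy': 414.8816953372189, 'cx': 320.721859686916, 'cy': 238.0511373729031, 'hand_eye': array([[-6.55788778e-04, -9.57275988e-01, -2.89175125e-01,
         8.10231815e+01],
       [ 9.99999567e-01, -4.36957643e-04, -8.21299669e-04,
         6.84540164e-01],
       [ 6.59853171e-04, -2.89175538e-01,  9.57275860e-01,
        -1.80442101e+02],
       [ 0.00000000e+00,  0.00000000e+00,  0.00000000e+00,
         1.00000000e+00]])}
```

View pics/scene0.png

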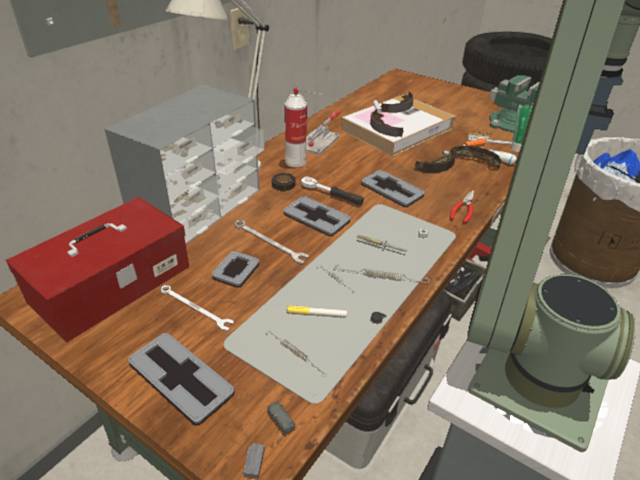

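View pics/side0.png

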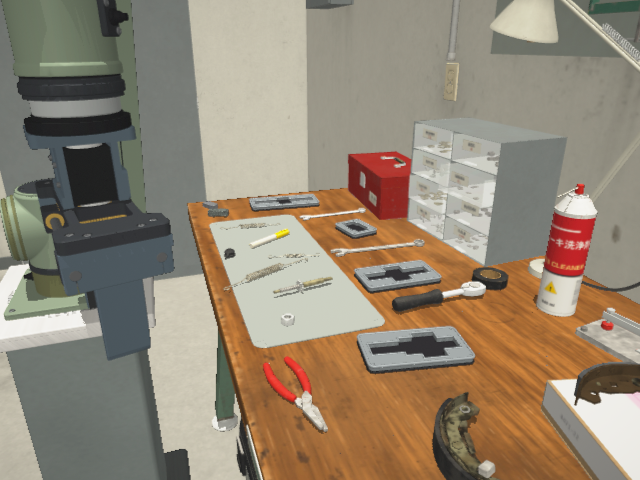

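Scene shows the mat with the adjuster (383,243), nut (423,233), a big spring (380,274), thinner spring (337,278), another spring (295,350), marker (317,311), and a black lump (378,317). The trays are at (180,375) long, (235,268) nut, (317,215) and (393,187). The side view agrees.

```bash
cat > h.py <<'E'
from workcell import env
import numpy as np, cv2
from scipy.spatial.transform import Rotation as Ro
def rot(r): return Ro.from_euler('xyz',r,degrees=True).as_matrix()
def cam(c,st=None):
    m=env.camera_model(c); K=np.array([[m['fx'],0,m['cx']],[0,m['fy'],m['cy']],[0,0,1]])
    if 'eye' in m: return K,rot(m['rotation']),np.array(m['eye'])
    H=np.array(m['hand_eye']); R=rot(st['ee_rot']); return K,R@H[:3,:3],R@H[:3,3]+st['ee_pos']
def ray(C,px,z):
    K,R,e=C; px=np.atleast_2d(px).astype(float); d=np.c_[px,np.ones(len(px))]@np.linalg.inv(K).T@R.T
    return e+d*((z-e[2])/d[:,2])[:,None]
def proj(C,P):
    K,R,e=C; q=(np.atleast_2d(P)-e)@R@K.T; return q[:,:2]/q[:,2:]
def ortho(C,img,x0,x1,y0,y1,z,s):   # top-down warp: rows = x decreasing downward, cols = y decreasing rightwards; s px/mm
    w,h=int((y1-y0)*s),int((x1-x0)*s)
    c=np.array([[x1,y1,z],[x1,y0,z],[x0,y0,z],[x0,y1,z]],float)
    M=cv2.getPerspectiveTransform(proj(C,c).astype(np.float32),np.float32([[0,0],[w,0],[w,h],[0,h]]))
    return cv2.warpPerspective(img,M,(w,h),flags=cv2.INTER_AREA)
E
python3 - <<'E'
from h import *
for c in('scene','side'):
    C=cam(c)
    for t,z in [('spring_long',6),('spring_short',6),('adjuster',6),('star_wheel',14),('nut',2),('tray_long',0),('tray_short',0),('tray_adjuster',0),('tray_nut',0),('paint_marker',2)]:
        for r in env.pinpoint(c,t)[:3]: print(c,t,round(r['score'],2),np.round(r['location']),np.round(ray(C,r['location'],z)[0]))
C=cam('scene'); p=cv2.imread('pics/scene0.png')
cv2.imwrite('pics/or.png',ortho(C,p,200,800,-500,500,2,.8))
print(env.state()['time_s'])
E
```

```text
scene spring_long 0.78 [377. 275.] [387. -66.   6.]
scene spring_long 0.68 [296. 354.] [399. 221.   6.]
scene spring_short 0.48 [334. 278.] [458.   0.   6.]
scene adjuster 0.77 [380. 246.] [ 434. -165.    6.]
scene star_wheel 0.5 [387. 246.] [ 416. -166.   14.]
scene nut 0.55 [421. 233.] [ 379. -276.    2.]
scene tray_long 0.94 [178. 380.] [538. 393.   0.]
scene tray_long 0.68 [388. 244.] [ 425. -190.    0.]
scene tray_short 0.6 [314. 218.] [ 635. -168.    0.]
scene tray_adjuster 0.9 [393. 188.] [ 541. -427.    0.]
scene tray_adjuster 0.25 [297. 354.] [401. 216.   0.]
scene paint_marker 0.96 [315. 314.] [431. 113.   2.]
side spring_long 0.87 [266. 276.] [375. -94.   6.]
side spring_long 0.42 [415. 354.] [ 531. -431.    6.]
side spring_long 0.39 [250. 224.] [402. 220.   6.]
side spring_short 0.6 [296. 257.] [459. -21.   6.]
side adjuster 0.57 [305. 294.] [ 427. -194.    6.]
side star_wheel 0.54 [296. 283.] [ 419. -157.   14.]
side nut 0.43 [284. 320.] [ 366. -267.    2.]
side tray_long 0.88 [281. 204.] [528. 376.   0.]
side tray_short 0.86 [398. 278.] [ 633. -176.    0.]
side tray_adjuster 0.78 [414. 352.] [ 535. -419.    0.]
side tray_nut 0.85 [358. 232.] [657.  90.   0.]
side paint_marker 0.3 [356. 231.] [653.  95.   2.]
1.1
```

View pics/or.png

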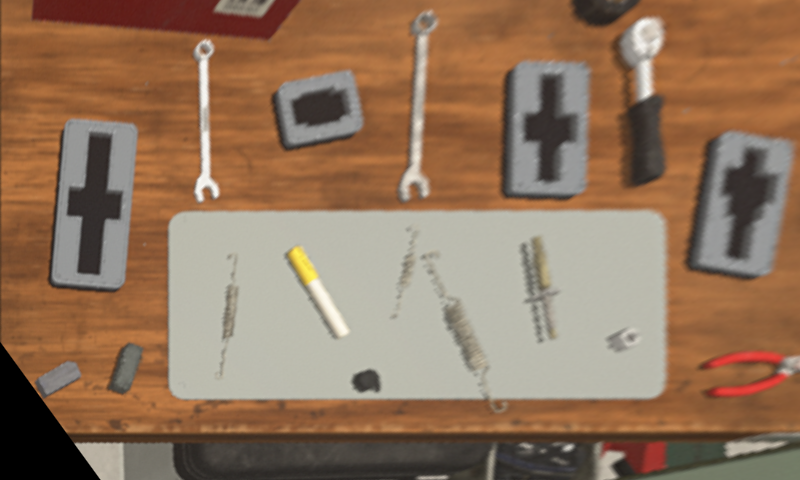

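The top-down warp shows the long spring at warp (228,315), about 157 mm, and the short one at (404,275), about 113 mm. The bigger look-alike is at (460,330), the adjuster at about (545,290), and the nut at (622,340). I'll move over the right half for a close look.

Call:
arm_command:
  motion:
    - {"offset":[0.0506,-0.026,-0.0057],"spin":0}
    - {"offset":[0.0506,-0.026,-0.0057],"spin":0}
    - {"offset":[0.0506,-0.026,-0.0057],"spin":0}
    - {"offset":[0.0506,-0.026,-0.0057],"spin":0}
    - {"offset":[0.0506,-0.026,-0.0057],"spin":0}

```text
time_s: 1.72
ee_pos: [352.7, -370.9, 234.5]
ee_rot: [180.0, -0.0, 13.7]
force: [0.5, -0.4, -0.2]
gripper_width: 91.3
gripper_force: 0.0
```

Call:
arm_command:
  motion:
    - {"offset":[0.0506,-0.026,-0.0057],"spin":0}
    - {"offset":[0.0506,-0.026,-0.0057],"spin":0}
    - {"offset":[0.0506,-0.026,-0.0057],"spin":0}
    - {"offset":[0,0,0],"spin":0.12}
    - {"offset":[0,0,0],"spin":0.12}

```text
time_s: 2.35
ee_pos: [481.1, -259.5, 251.1]
ee_rot: [180.0, 0.0, -0.1]
force: [-0.5, -0.5, -0.2]
gripper_width: 91.3
gripper_force: 0.0
```

Call:
arm_command:
  motion:
    - {"offset":[0,0,0],"spin":0}
    - {"offset":[0,0,0],"spin":0}

```text
time_s: 2.6
ee_pos: [480.3, -260.4, 251.2]
ee_rot: [180.0, -0.0, 0.1]
force: [-0.4, 0.1, 0.4]
gripper_width: 91.2
gripper_force: 0.0
```

```bash
cat >> h.py <<'E'
def shot(name,ext,s):
    st=env.state(); p,d=env.grab_frame('wrist'); C=cam('wrist',st); cv2.imwrite(f'pics/{name}_raw.png',p); np.savez(f'pics/{name}.npz',K=C[0],R=C[1],e=C[2],d=d)
    o=ortho(C,p,*ext,2,s)
    cv2.imwrite(f'pics/{name}.png',o); print(st['time_s'],np.round(st['ee_pos'],1),np.round(st['ee_rot'],2)); return C,p,o
def look(C,ts):
    for t,z in ts:
        for r in env.pinpoint('wrist',t)[:3]: print(t,round(r['score'],2),np.round(ray(C,r['location'],z)[0],1))
E
python3 - <<'E'
from h import *
C,p,o=shot('w1',(270,700,-520,20),1.45)
look(C,[('adjuster',5),('star_wheel',14),('nut',2),('tray_adjuster',0),('tray_short',0),('spring_short',4)])
E
```

```text
2.6 [ 480.3 -260.4  251.2] [ 1.8e+02 -0.0e+00  7.0e-02]
adjuster 0.57 [ 432.4 -165.9    5. ]
star_wheel 0.56 [ 421.9 -167.2   14. ]
nut 0.76 [ 371.5 -269.7    2. ]
tray_adjuster 0.63 [ 533.7 -418.     0. ]
tray_short 0.83 [ 629.3 -172.9    0. ]
spring_short 0.55 [455.7  -6.5   4. ]
spring_short 0.21 [ 432.  -165.1    4. ]
```

View pics/w1.png

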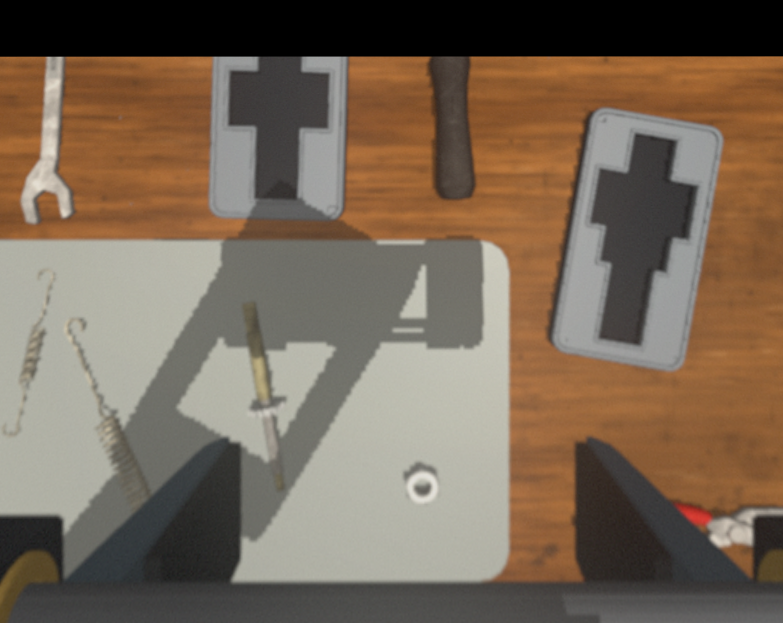

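The wrist view shows the adjuster along (250,303)–(280,489) with its star at (267,407), and the nut at (422,486). Tray_adjuster is centred at about (637,239) with its notch toward +x, tray_short at (279,100), and the short spring along (48,272)–(10,432). I'll take the adjuster first.

Call:
arm_command:
  motion:
    - {"offset":[-0.0066,-0.025,0.046],"spin":0}
    - {"offset":[-0.0066,-0.025,0.046],"spin":0}
    - {"offset":[-0.0066,-0.025,0.046],"spin":0}
    - {"offset":[-0.0066,-0.025,0.046],"spin":0}
    - {"offset":[0,0,0],"spin":-0.16}
  jaw: 0.045
  newtons: 25

```text
time_s: 3.58
ee_pos: [450.2, -157.8, 63.8]
ee_rot: [-179.7, 0.5, 9.5]
force: [0.7, -0.4, 0.2]
gripper_width: 46.1
gripper_force: 0.0
```

```bash
python3 - <<'E'
from h import *
C,p,o=shot('w2',(380,540,-280,-60),3)
look(C,[('adjuster',5),('star_wheel',14)])
E
```

```text
3.575 [ 450.2 -157.8   63.8] [-179.73    0.45    9.52]
adjuster 0.65 [ 431.2 -165.7    5. ]
star_wheel 0.84 [ 420.5 -168.2   14. ]
```

View pics/w2_raw.png

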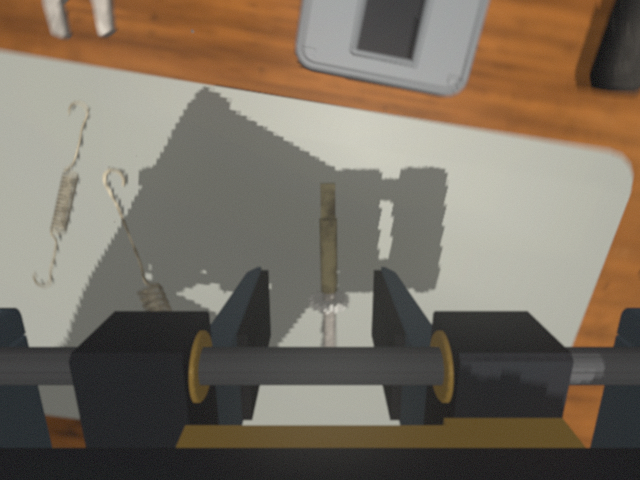

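The adjuster barrel (328,240) sits slightly right of the jaw midline (321), so I shift about 4 mm and descend.

Call:
arm_command:
  motion:
    - {"offset":[0.004,0.0045,0.01],"spin":0}
    - {"offset":[0,0,0.03],"spin":0}
    - {"offset":[0,0,0],"spin":0}
    - {"offset":[0,0,0],"spin":0}

```text
time_s: 4.22
ee_pos: [459.4, -164.7, 27.7]
ee_rot: [180.0, -0.1, 9.1]
force: [-0.2, 0.4, 1.0]
gripper_width: 45.2
gripper_force: 0.0
```

Call:
arm_command:
  motion:
    - {"offset":[-0.004,-0.002,0.01],"spin":0}
    - {"offset":[0,0,0],"spin":0}
    - {"offset":[0,0,0],"spin":0}

```text
time_s: 4.6
ee_pos: [454.5, -162.9, 17.3]
ee_rot: [180.0, -0.0, 9.2]
force: [0.7, -0.2, -1.1]
gripper_width: 45.0
gripper_force: 0.0
```

Call:
arm_command:
  motion:
    - {"offset":[0,0,0],"spin":0}
    - {"offset":[0,0,0],"spin":0}
    - {"offset":[0,0,0],"spin":0}
    - {"offset":[0,0,0],"spin":0}
    - {"offset":[0,0,0],"spin":0}
  jaw: 0.0
  newtons: 20

```text
time_s: 5.22
ee_pos: [454.4, -162.8, 17.1]
ee_rot: [180.0, 0.0, 9.2]
force: [0.1, -0.3, 0.0]
gripper_width: 0.8
gripper_force: 0.0
```

```bash
python3 - <<'E'
from h import *
print(env.state()['gripper_width'],env.state()['gripper_force'])
C,p,o=shot('w3',(380,540,-280,-60),3)
look(C,[('adjuster',5),('star_wheel',14)])
E
```

```text
0.8009107182905315 0.0
5.225 [ 454.4 -162.8   17.1] [180.     0.     9.16]
adjuster 0.69 [ 432.6 -166.     5. ]
star_wheel 0.56 [ 421.9 -168.1   14. ]
```

View pics/w3_raw.png

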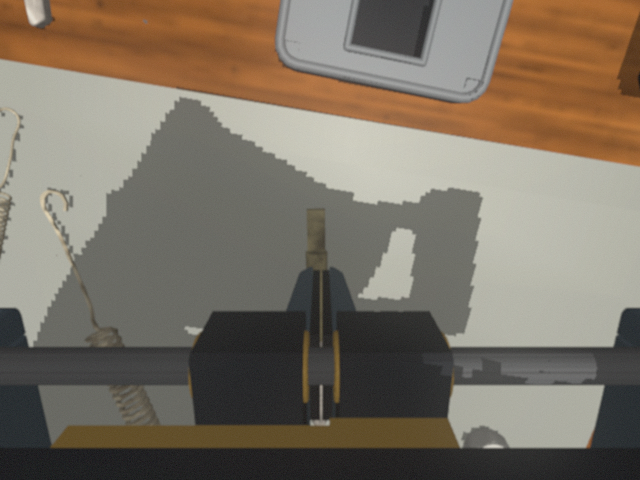

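The jaws closed to 0.8 mm while the barrel is still in line ahead of them (306–326, 208–268). I'll check from the side and use depth.

```bash
python3 - <<'E'
from h import *
p,d=env.grab_frame('side'); C=cam('side')
q=proj(C,[[454,-163,5]])[0].astype(int); print(q)
a=cv2.resize(p[q[1]-45:q[1]+45,q[0]-60:q[0]+60],None,fx=5,fy=5,interpolation=cv2.INTER_CUBIC); 
w=cv2.imread('pics/w1_raw.png'); z=np.load('pics/w1.npz'); C1=(z['K'],z['R'],z['e'])
cv2.imwrite('pics/s3.png',a)
# heights along the adjuster from w1 depth
v,u=np.mgrid[0:480,0:640]; dd=z['d']; X=np.stack([(u-C1[0][0,2])/C1[0][0,0]*dd,(v-C1[0][1,2])/C1[0][1,1]*dd,dd],-1)@C1[1].T+C1[2]
c,s=np.cos(np.radians(9.2)),np.sin(np.radians(9.2)); o=np.array([431,-165])
L=(X[...,0]-o[0])*c+(X[...,1]-o[1])*s; T=-(X[...,0]-o[0])*s+(X[...,1]-o[1])*c
for y in range(-70,75,6):
    m=(abs(L-y)<3)&(abs(T)<25)&(dd>0); h=X[...,2][m]; t=T[m]; k=h>5
    print(y,np.round(np.median(h),1),np.round(h.max(),1),k.sum(),np.round([t[k].min(),t[k].max()],1) if k.any() else '')
E
```

```text
[313 285]
-70 3.4 6.4 5 [-23.1  21.5]
-64 3.6 18.9 19 [-13.9  14.3]
-58 3.6 19.5 30 [-6.8 14. ]
-52 3.7 19.8 35 [-23.6  24.2]
-46 3.7 21.0 45 [-21.3  17.9]
-40 3.7 20.6 44 [-14.7  19.6]
-34 3.7 20.3 47 [-20.5  24.4]
-28 3.6 20.8 42 [-17.7  24.1]
-22 3.8 21.3 48 [-19.4  24.9]
-16 3.8 20.4 44 [-22.2  15.3]
-10 4.1 29.0 80 [-23.5  23.7]
-4 4.1 27.6 131 [-18.9  24.3]
2 3.7 22.4 57 [-13.2  18.7]
8 3.8 21.5 63 [-23.5  22.7]
14 3.7 22.2 61 [-19.1  16.8]
20 3.7 22.0 66 [-23.   23.9]
26 3.8 21.9 65 [-14.   22.2]
32 3.7 21.5 62 [-22.3  22.8]
38 3.8 21.8 64 [-24.2  16.9]
44 3.7 22.5 68 [-16.   22.1]
50 3.9 19.6 62 [-22.   20.1]
56 3.8 19.0 64 [-20.4  18.7]
62 3.6 19.9 51 [-11.8  21.5]
68 3.4 6.1 6 [-23.9  -6.1]
74 3.5 5.5 15 [-24.2  24. ]
```

View pics/s3.png

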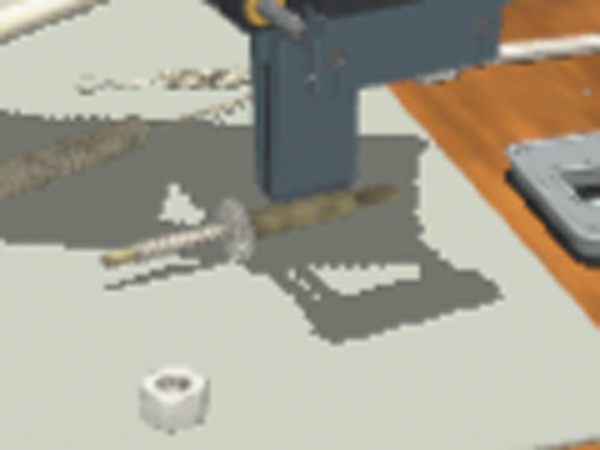

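The side crop shows the barrel at about (330,205) unoccluded in front of or below the finger bottom at row 192, so the tips seem to be above or behind the barrel. I'll check the actual tip height.

```bash
python3 - <<'E'
from h import *
def pts(C,d):
    v,u=np.mgrid[0:480,0:640]; K=C[0]
    return np.stack([(u-K[0,2])/K[0,0]*d,(v-K[1,2])/K[1,1]*d,d],-1)@C[1].T+C[2]
z=np.load('pics/w3.npz'); C=(z['K'],z['R'],z['e']); X=pts(C,z['d'])
print('mat',np.round(X[220,250],1),np.round(X[320,560],1)); 
for r in (215,230,250,262,275,285,300): print(r,[tuple(np.round(X[r,c]).astype(int)) for c in (303,310,316,320,325,332,340)])
print('tip proj',proj(C,[np.array([454.4,-162.8,0])+[16,2.6,h] for h in(3,10,17,24)]).round())
p,d=env.grab_frame('side'); C=cam('side'); Y=pts(C,d)
for r in (268,272,276,278,280,282,284,287): print(r,[tuple(np.round(Y[r,c]).astype(int)) for c in (308,314,320)])
E
```

```text
mat [ 480.1 -124.7    3. ] [ 452.8 -289.1    4.3]
215 [(np.int64(487), np.int64(-150), np.int64(4)), (np.int64(491), np.int64(-153), np.int64(17)), (np.int64(491), np.int64(-155), np.int64(18)), (np.int64(491), np.int64(-157), np.int64(16)), (np.int64(488), np.int64(-160), np.int64(3)), (np.int64(489), np.int64(-163), np.int64(4)), (np.int64(490), np.int64(-167), np.int64(3))]
230 [(np.int64(479), np.int64(-151), np.int64(4)), (np.int64(484), np.int64(-154), np.int64(17)), (np.int64(484), np.int64(-157), np.int64(17)), (np.int64(484), np.int64(-158), np.int64(17)), (np.int64(481), np.int64(-161), np.int64(3)), (np.int64(482), np.int64(-165), np.int64(4)), (np.int64(482), np.int64(-168), np.int64(4))]
250 [(np.int64(469), np.int64(-152), np.int64(3)), (np.int64(474), np.int64(-155), np.int64(17)), (np.int64(475), np.int64(-158), np.int64(17)), (np.int64(475), np.int64(-160), np.int64(17)), (np.int64(471), np.int64(-163), np.int64(3)), (np.int64(535), np.int64(-151), np.int64(198)), (np.int64(472), np.int64(-170), np.int64(4))]
262 [(np.int64(463), np.int64(-153), np.int64(4)), (np.int
[... 1801 characters left out ...]
t64(-175), np.int64(29)), (np.int64(452), np.int64(-172), np.int64(26)), (np.int64(470), np.int64(-157), np.int64(16))]
280 [(np.int64(439), np.int64(-174), np.int64(24)), (np.int64(456), np.int64(-161), np.int64(16)), (np.int64(468), np.int64(-162), np.int64(14))]
282 [(np.int64(442), np.int64(-166), np.int64(16)), (np.int64(454), np.int64(-167), np.int64(14)), (np.int64(468), np.int64(-162), np.int64(10))]
284 [(np.int64(441), np.int64(-167), np.int64(12)), (np.int64(454), np.int64(-165), np.int64(9)), (np.int64(471), np.int64(-152), np.int64(0))]
287 [(np.int64(445), np.int64(-156), np.int64(0)), (np.int64(456), np.int64(-159), np.int64(-1)), (np.int64(468), np.int64(-163), np.int64(-1))]
```

```bash
python3 - <<'E'
from h import *
H=np.array(env.camera_model('wrist')['hand_eye'])
for n in ('w1','w2','w3'):
    z=np.load(f'pics/{n}.npz'); K=z['K']; d=z['d']; v,u=np.mgrid[0:480,0:640]
    X=np.stack([(u-K[0,2])/K[0,0]*d,(v-K[1,2])/K[1,1]*d,d],-1)@H[:3,:3].T+H[:3,3]
    near=(X[...,0]>8)&(X[...,0]<22)&(abs(X[...,1])<62)&(d>60)
    for lo in (-80,-60,-40,-20,-10,-5,0,5,10,15): 
        m=near&(X[...,2]>lo)&(X[...,2]<lo+5); y=X[...,1][m]
        print(n,lo,m.sum(),np.round([y[y<0].min(),y[y<0].max(),y[y>0].min(),y[y>0].max()]) if (y<0).any() and (y>0).any() else '')
E
```

```text
w1 -80 12 [-55. -48.  50.  58.]
w1 -60 769 [-57. -45.  46.  58.]
w1 -40 471 [-56. -45.  46.  57.]
w1 -20 287 [-54. -45.  46.  55.]
w1 -10 15 [-50. -45.  46.  50.]
w1 -5 0 
w1 0 0 
w1 5 0 
w1 10 0 
w1 15 0 
w2 -80 2 
w2 -60 660 [-35. -22.  23.  36.]
w2 -40 394 [-33. -22.  23.  34.]
w2 -20 230 [-31. -22.  23.  32.]
w2 -10 11 [-27. -23.  24.  30.]
w2 -5 0 
w2 0 0 
w2 5 0 
w2 10 0 
w2 15 0 
w3 -80 0 
w3 -60 203 [-4. -0.  0.  5.]
w3 -40 316 [-11.  -0.   0.  12.]
w3 -20 193 [-9. -0.  1. 10.]
w3 -10 8 [-5. -1.  4.  5.]
w3 -5 388 [-6. -0.  0.  3.]
w3 0 67 [-7. -0.  0.  3.]
w3 5 0 
w3 10 6015 [-62.  -7.   3.  62.]
w3 15 163 [-61.  -9.   3.  62.]
```

Depth shows the fingertips really end about 8 mm behind the TCP, not 14 mm ahead, so I was about 20 mm too high. I'll open, go lower with force checks, and grip.

Call:
arm_command:
  motion:
    - {"offset":[0,0,0],"spin":0}
    - {"offset":[0,0,0],"spin":0}
    - {"offset":[0,0,0],"spin":0}
    - {"offset":[0,0,0.012],"spin":0}
    - {"offset":[0,0,0],"spin":0}
  jaw: 0.04

```text
time_s: 6.1
ee_pos: [453.4, -162.5, 4.0]
ee_rot: [-179.9, 0.1, 9.2]
force: [0.0, 0.9, 0.5]
gripper_width: 39.7
gripper_force: 0.0
```

Call:
arm_command:
  motion:
    - {"offset":[0,0,0.004],"spin":0}
    - {"offset":[0,0,0.002],"spin":0}
    - {"offset":[0,0,0],"spin":0}

```text
time_s: 6.48
ee_pos: [454.3, -162.8, -1.0]
ee_rot: [-180.0, 0.0, 9.2]
force: [-0.1, -0.3, -0.4]
gripper_width: 39.8
gripper_force: 0.0
```

Call:
arm_command:
  motion:
    - {"offset":[0,0,0.003],"spin":0}
    - {"offset":[0,0,0],"spin":0}

```text
time_s: 6.72
ee_pos: [454.3, -162.8, -4.0]
ee_rot: [-180.0, 0.0, 9.2]
force: [-0.6, 0.3, -0.3]
gripper_width: 39.8
gripper_force: 0.0
```

Call:
arm_command:
  motion:
    - {"offset":[0,0,0],"spin":0}
    - {"offset":[0,0,0],"spin":0}
    - {"offset":[0,0,0],"spin":0}
    - {"offset":[0,0,0],"spin":0}
    - {"offset":[0,0,0],"spin":0}
  jaw: 0.0
  newtons: 20

```text
time_s: 7.35
ee_pos: [454.4, -162.8, -3.8]
ee_rot: [180.0, -0.0, 9.2]
force: [-0.9, 0.1, 0.4]
gripper_width: 11.6
gripper_force: 20.0
```

Call:
arm_command:
  motion:
    - {"offset":[0,0,-0.025],"spin":0}
    - {"offset":[0,0,-0.035],"spin":0}
    - {"offset":[0.0121,0.0547,0],"spin":0}
    - {"offset":[0.0121,0.0547,0],"spin":0}
    - {"offset":[0.0121,0.0547,0],"spin":0}

```text
time_s: 7.98
ee_pos: [516.8, -320.6, 56.2]
ee_rot: [180.0, -0.0, 9.2]
force: [1.0, 0.8, -1.2]
gripper_width: 11.5
gripper_force: 20.0
```

Call:
arm_command:
  motion:
    - {"offset":[0.0121,0.0547,0],"spin":0}
    - {"offset":[0.0121,0.0547,0],"spin":0}
    - {"offset":[0,0,0],"spin":0.1625}
    - {"offset":[0,0,0],"spin":0.1625}
    - {"offset":[0,0,0],"spin":0}

```text
time_s: 8.6
ee_pos: [557.3, -423.2, 55.5]
ee_rot: [-180.0, 0.1, -9.4]
force: [0.4, 0.1, -1.2]
gripper_width: 11.9
gripper_force: 20.0
```

```bash
python3 - <<'E'
from h import *
C,p,o=shot('w4',(440,640,-530,-320),3)
look(C,[('adjuster',65),('star_wheel',70),('tray_adjuster',0)])
print(env.state()['gripper_width'])
E
```

```text
8.6 [ 557.3 -423.2   55.5] [-1.7998e+02  5.0000e-02 -9.3700e+00]
adjuster 0.56 [ 535.3 -421.6   65. ]
star_wheel 0.73 [ 522.5 -419.2   70. ]
tray_adjuster 0.71 [ 533.8 -416.9   -0. ]
11.683502146437107
```

View pics/w4_raw.png

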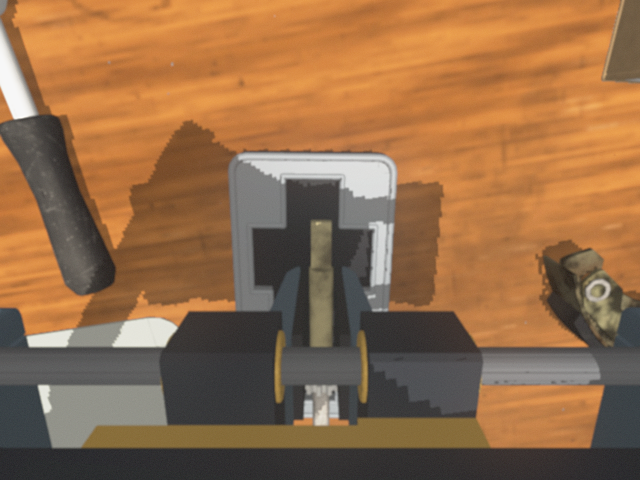

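The adjuster is held straight over its tray. Tray centre column 313 against the tool axis at 321 means shifting 3 mm left, then lowering.

Call:
arm_command:
  motion:
    - {"offset":[0,-0.003,0.03],"spin":0}
    - {"offset":[0,0,0.018],"spin":0}
    - {"offset":[0,0,0.006],"spin":0}
    - {"offset":[0,0,0],"spin":0}
    - {"offset":[0,0,0.002],"spin":0}

```text
time_s: 9.43
ee_pos: [558.9, -420.9, 1.2]
ee_rot: [179.9, -0.1, -9.5]
force: [0.5, 1.4, -0.3]
gripper_width: 11.4
gripper_force: 20.0
```

Call:
arm_command:
  motion:
    - {"offset":[0,0,0.0005],"spin":0}
    - {"offset":[0,0,0],"spin":0}

```text
time_s: 9.68
ee_pos: [558.3, -420.4, 0.1]
ee_rot: [180.0, -0.0, -9.5]
force: [-0.1, -0.6, -0.6]
gripper_width: 11.6
gripper_force: 20.0
```

Call:
arm_command:
  motion:
    - {"offset":[0,0,0.0015],"spin":0}
    - {"offset":[0,0,0],"spin":0}

```text
time_s: 9.93
ee_pos: [558.3, -420.4, -1.7]
ee_rot: [180.0, -0.0, -9.5]
force: [-0.0, 0.1, -0.9]
gripper_width: 11.7
gripper_force: 20.0
```

Call:
arm_command:
  motion:
    - {"offset":[0,0,0],"spin":0}
    - {"offset":[0,0,0],"spin":0}
    - {"offset":[0,0,0],"spin":0}
    - {"offset":[0,0,-0.025],"spin":0}
    - {"offset":[0,0,-0.05],"spin":0}
  jaw: 0.03

```text
time_s: 10.55
ee_pos: [556.7, -419.1, 71.3]
ee_rot: [-179.8, 0.3, -9.5]
force: [0.7, -0.8, -0.1]
gripper_width: 30.2
gripper_force: 0.0
```

```bash
python3 - <<'E'
from h import *
C,p,o=shot('w5',(440,640,-530,-320),3)
look(C,[('adjuster',8),('star_wheel',18),('tray_adjuster',0)])
E
```

```text
10.55 [ 556.7 -419.1   71.3] [-179.84    0.3    -9.47]
adjuster 0.79 [ 534.1 -415.9    8. ]
star_wheel 0.72 [ 526.9 -417.1   18. ]
tray_adjuster 0.77 [ 534.9 -416.2    0. ]
```

Call:
arm_command:
  motion:
    - {"offset":[-0.046,-0.0228,0],"spin":0}
    - {"offset":[-0.046,-0.0228,0],"spin":0}
    - {"offset":[-0.046,-0.0228,0],"spin":0}
    - {"offset":[-0.046,-0.0228,0],"spin":0}
    - {"offset":[-0.046,-0.0228,0],"spin":0}
  jaw: 0.05

```text
time_s: 11.38
ee_pos: [347.7, -268.2, 71.9]
ee_rot: [-179.9, 0.1, -9.5]
force: [-0.0, -0.6, 0.7]
gripper_width: 50.0
gripper_force: 0.0
```

Call:
arm_command:
  motion:
    - {"offset":[0,0,0],"spin":0}
    - {"offset":[0,0,0],"spin":0}

```text
time_s: 11.62
ee_pos: [350.3, -270.2, 72.9]
ee_rot: [180.0, -0.0, -9.5]
force: [0.7, 0.1, 0.7]
gripper_width: 50.1
gripper_force: 0.0
```

```bash
python3 - <<'E'
from h import *
C,p,o=shot('w6',(330,430,-330,-210),3)
look(C,[('nut',2)])
b=env.boxes_of('wrist','nut'); print([(round(x['score'],2),np.round(x['bbox'])) for x in b[:2]])
l,t,r,q=map(int,b[0]['bbox']); 
a=cv2.imread('pics/w5_raw.png')[100:480,140:500]; n=cv2.resize(p[t-12:q+12,l-12:r+12],(380,380),interpolation=cv2.INTER_CUBIC)
cv2.imwrite('pics/c6.png',np.hstack([a,n]))
E
```

```text
11.625 [ 350.3 -270.2   72.9] [ 1.7999e+02 -1.0000e-02 -9.4700e+00]
nut 0.95 [ 367.8 -270.8    2. ]
[(0.65, array([296., 198., 338., 240.]))]
```

View pics/c6.png

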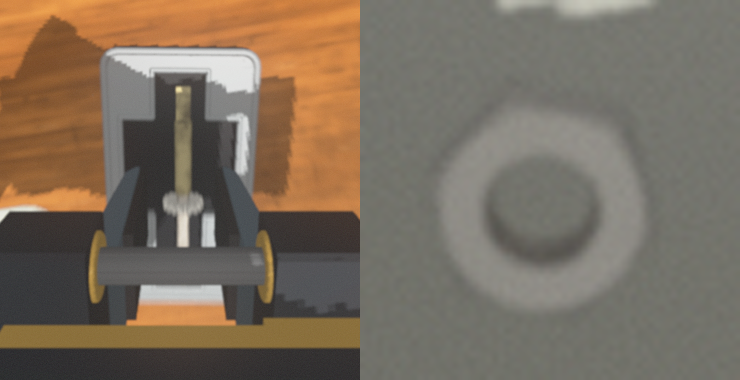

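The adjuster lies in its trough with the star in the narrower recess. The nut crop shows flats turned about 20° to the tool. I'll pick up the nut.

Call:
arm_command:
  motion:
    - {"offset":[0.018,-0.0025,0.02],"spin":0}
    - {"offset":[0,0,0.02],"spin":-0.175}
    - {"offset":[0,0,0.025],"spin":-0.175}
    - {"offset":[0,0,0.007],"spin":0}
    - {"offset":[0,0,0],"spin":0}

```text
time_s: 12.4
ee_pos: [368.5, -270.7, 0.9]
ee_rot: [-180.0, 0.0, 10.5]
force: [0.6, -0.2, -0.2]
gripper_width: 50.0
gripper_force: 0.0
```

Call:
arm_command:
  motion:
    - {"offset":[0,0,0.003],"spin":0}
    - {"offset":[0,0,0.002],"spin":0}
    - {"offset":[0,0,0],"spin":0}

```text
time_s: 12.78
ee_pos: [368.3, -270.6, -3.6]
ee_rot: [180.0, -0.0, 10.6]
force: [-0.4, 0.3, 0.8]
gripper_width: 50.1
gripper_force: 0.0
```

Call:
arm_command:
  motion:
    - {"offset":[0,0,0],"spin":0}
    - {"offset":[0,0,0],"spin":0}
    - {"offset":[0,0,0],"spin":0}
    - {"offset":[0,0,0],"spin":0}
    - {"offset":[0,0,0],"spin":0}
  jaw: 0.0
  newtons: 25

```text
time_s: 13.4
ee_pos: [368.2, -270.5, -3.8]
ee_rot: [180.0, -0.0, 10.6]
force: [0.0, -0.1, 0.1]
gripper_width: 21.1
gripper_force: 25.0
```

Call:
arm_command:
  motion:
    - {"offset":[0,0,-0.05],"spin":0}
    - {"offset":[0,0,-0.05],"spin":0}
    - {"offset":[0.0418,-0.0387,0],"spin":0}
    - {"offset":[0.0418,-0.0387,0],"spin":0}
    - {"offset":[0.0418,-0.0387,0],"spin":0}

```text
time_s: 14.02
ee_pos: [470.9, -132.1, 96.3]
ee_rot: [180.0, -0.0, 10.5]
force: [0.4, -0.6, -0.2]
gripper_width: 20.9
gripper_force: 25.0
```

Call:
arm_command:
  motion:
    - {"offset":[0.0418,-0.0387,0],"spin":0}
    - {"offset":[0.0418,-0.0387,0],"spin":0}
    - {"offset":[0.0418,-0.0387,0],"spin":0}
    - {"offset":[0.0418,-0.0387,0],"spin":0}
    - {"offset":[0.0418,-0.0387,0],"spin":0}

```text
time_s: 14.65
ee_pos: [640.7, 96.9, 95.8]
ee_rot: [180.0, 0.0, 10.6]
force: [1.2, -0.6, 0.0]
gripper_width: 20.6
gripper_force: 25.0
```

Call:
arm_command:
  motion:
    - {"offset":[0,0,0],"spin":0}
    - {"offset":[0,0,0],"spin":0}

```text
time_s: 14.9
ee_pos: [639.0, 95.0, 95.4]
ee_rot: [180.0, 0.1, 10.6]
force: [-0.5, -0.3, -0.2]
gripper_width: 20.9
gripper_force: 25.0
```

```bash
python3 - <<'E'
from h import *
C,p,o=shot('w7',(560,760,0,200),3)
look(C,[('tray_nut',0)]); print(env.state()['gripper_width'])
# dark pocket in the warped plane z=4
o=ortho(C,p,560,760,0,200,4,3); g=cv2.cvtColor(o,cv2.COLOR_BGR2HSV)
E
```

```text
14.9 [639.   95.   95.4] [1.7998e+02 1.3000e-01 1.0610e+01]
tray_nut 0.58 [655.6 106.4   0. ]
20.91058107435593
```

View pics/w7_raw.png

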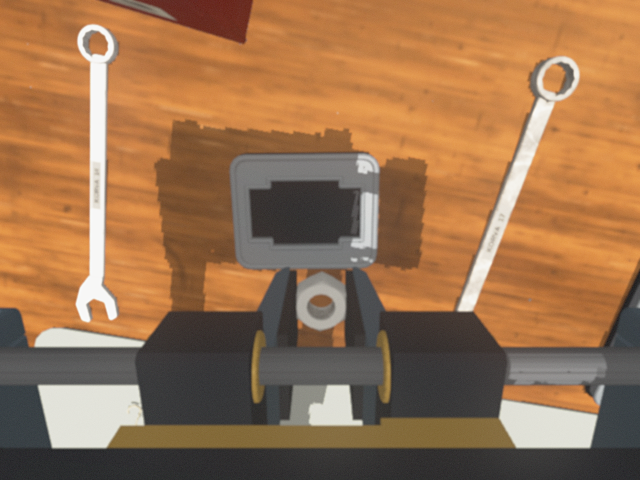

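Tray_nut spans (231–379, 153–268), aligned with the tool, and the nut is held flat at (321,302).

```bash
python3 - <<'E'
from h import *
z=np.load('pics/w7.npz'); C=(z['K'],z['R'],z['e'])
t=ray(C,[[305,210]],13)[0]; f=ray(C,[[305.5,211]],4)[0]; print(t,f)
m=(t+f)/2; d=m[:2]-[639,95]; a=np.radians(10.6); print(d@[np.cos(a),np.sin(a)],d@[np.sin(a),-np.cos(a)])
E
```

```text
[657.40308029 108.19021474  13.        ] [654.66868844 107.70374145   4.        ]
19.126787052591578 -9.592268493231572
```

Call:
arm_command:
  motion:
    - {"offset":[0.019,-0.0095,0.03],"spin":0}
    - {"offset":[0,0,0.04],"spin":0}
    - {"offset":[0,0,0.02],"spin":0}
    - {"offset":[0,0,0],"spin":0}
    - {"offset":[0,0,0.003],"spin":0}

```text
time_s: 15.62
ee_pos: [657.8, 107.4, 4.6]
ee_rot: [180.0, -0.1, 10.5]
force: [0.6, -0.1, 0.5]
gripper_width: 21.1
gripper_force: 25.0
```

Call:
arm_command:
  motion:
    - {"offset":[0,0,0.002],"spin":0}
    - {"offset":[0,0,0.0015],"spin":0}
    - {"offset":[0,0,0],"spin":0}

```text
time_s: 16.0
ee_pos: [657.0, 108.1, -0.1]
ee_rot: [180.0, -0.0, 10.6]
force: [-0.4, 0.4, 0.3]
gripper_width: 21.0
gripper_force: 25.0
```

Call:
arm_command:
  motion:
    - {"offset":[0,0,0.0012],"spin":0}
    - {"offset":[0,0,0],"spin":0}

```text
time_s: 16.25
ee_pos: [656.9, 108.2, -1.6]
ee_rot: [180.0, 0.0, 10.6]
force: [0.3, -0.3, 0.3]
gripper_width: 20.9
gripper_force: 25.0
```

Call:
arm_command:
  motion:
    - {"offset":[0,0,0],"spin":0}
    - {"offset":[0,0,0],"spin":0}
    - {"offset":[0,0,0],"spin":0}
    - {"offset":[0,0,-0.025],"spin":0}
    - {"offset":[0,0,-0.05],"spin":0}
  jaw: 0.032

```text
time_s: 16.88
ee_pos: [655.3, 107.9, 71.9]
ee_rot: [-180.0, 0.3, 10.6]
force: [0.4, -0.8, -0.3]
gripper_width: 31.7
gripper_force: 0.0
```

Call:
arm_command:
  motion:
    - {"offset":[-0.055,-0.013,-0.023],"spin":0}
    - {"offset":[-0.055,-0.013,-0.023],"spin":0}
    - {"offset":[-0.055,-0.013,-0.023],"spin":0}
    - {"offset":[-0.055,-0.013,-0.023],"spin":0}
    - {"offset":[0,0,0],"spin":0.185}

```text
time_s: 17.5
ee_pos: [428.2, 119.0, 167.5]
ee_rot: [-180.0, -0.1, -0.2]
force: [1.7, -0.8, 0.1]
gripper_width: 32.3
gripper_force: 0.0
```

Call:
arm_command:
  motion:
    - {"offset":[0,0,0],"spin":0}
    - {"offset":[0,0,0],"spin":0}
  jaw: 0.03

```text
time_s: 17.75
ee_pos: [431.6, 118.8, 165.3]
ee_rot: [180.0, 0.0, 0.1]
force: [0.5, -0.7, -0.5]
gripper_width: 29.9
gripper_force: 0.0
```

```bash
python3 - <<'E'
from h import *
C,p,o=shot('w8',(310,690,-70,430),1.5)
look(C,[('tray_nut',0),('nut',4),('spring_long',6),('spring_short',6),('tray_long',0),('paint_marker',2)])
E
```

```text
17.75 [431.6 118.8 165.3] [1.7999e+02 0.0000e+00 1.2000e-01]
spring_long 0.63 [404.9 215.8   6. ]
spring_long 0.57 [380.2 -71.3   6. ]
spring_short 0.61 [458.7  -5.9   6. ]
paint_marker 0.9 [431.5 107.8   2. ]
```

View pics/w8.png

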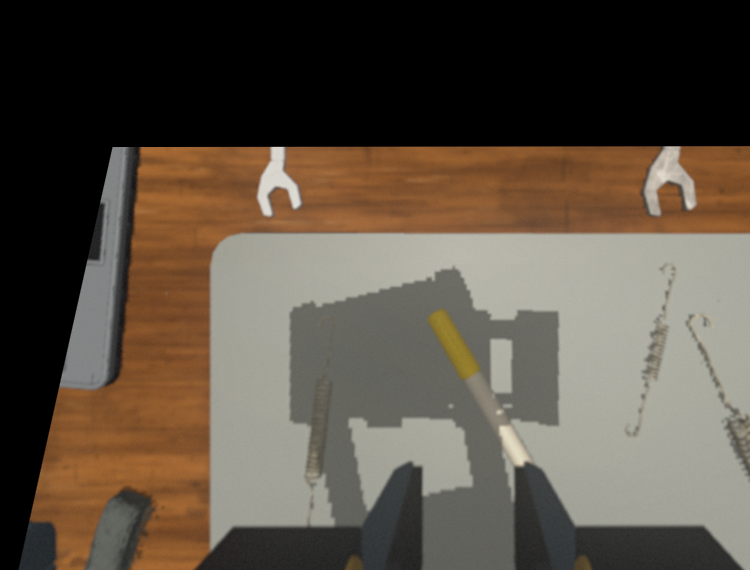

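The short spring runs (669,266)–(631,436) in the warp, coil centre about (655,347). The look-alike's hook is nearby at (690,320), so I'll grip slightly toward its lower half with the jaws narrow.

Call:
arm_command:
  motion:
    - {"offset":[0.0069,0.0408,0.04],"spin":0}
    - {"offset":[0.0069,0.0408,0.04],"spin":0}
    - {"offset":[0.0069,0.0408,0.04],"spin":0}
    - {"offset":[0,0,0.008],"spin":0.116}
    - {"offset":[0,0,0.007],"spin":0.116}
  jaw: 0.022

```text
time_s: 18.73
ee_pos: [451.6, -4.3, 29.5]
ee_rot: [180.0, 0.1, -13.6]
force: [-0.0, -0.6, -0.4]
gripper_width: 22.1
gripper_force: 0.0
```

Call:
arm_command:
  motion:
    - {"offset":[0,0,0],"spin":0}
    - {"offset":[0,0,0],"spin":0}

```text
time_s: 18.98
ee_pos: [452.1, -3.5, 30.7]
ee_rot: [-180.0, -0.0, -13.2]
force: [-0.5, -0.6, -0.2]
gripper_width: 21.9
gripper_force: 0.0
```

```bash
python3 - <<'E'
from h import *
C,p,o=shot('w9',(380,540,-110,110),3)
look(C,[('spring_short',6)])
cv2.imwrite('pics/c9.png',cv2.resize(p[120:330,200:440],None,fx=2.5,fy=2.5,interpolation=cv2.INTER_CUBIC))
E
```

```text
18.975 [452.1  -3.5  30.7] [-1.800e+02 -3.000e-02 -1.319e+01]
spring_short 0.57 [456.9  -5.2   6. ]
```

View pics/c9.png

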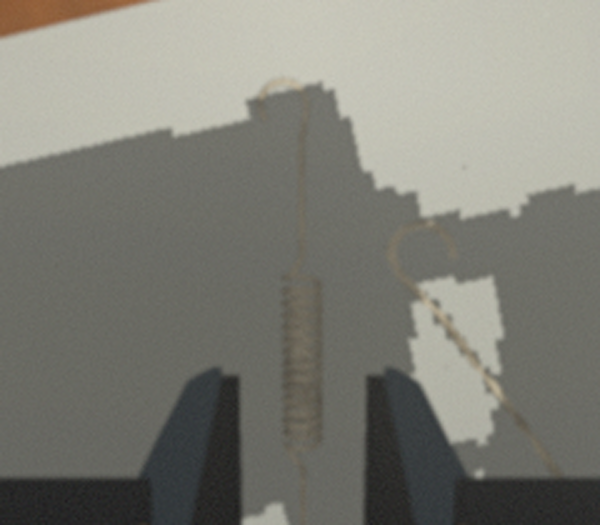

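The coil (302) is centred between the fingers (240–365) and the look-alike is clear. Descending to grip.

Call:
arm_command:
  motion:
    - {"offset":[0,0,0.02],"spin":0}
    - {"offset":[0,0,0.01],"spin":0}
    - {"offset":[0,0,0.003],"spin":0}
    - {"offset":[0,0,0.002],"spin":0}
    - {"offset":[0,0,0],"spin":0}

```text
time_s: 19.7
ee_pos: [452.0, -3.6, -4.3]
ee_rot: [-180.0, -0.0, -13.3]
force: [-1.0, 0.3, 0.6]
gripper_width: 22.2
gripper_force: 0.0
```

Call:
arm_command:
  motion:
    - {"offset":[0,0,0],"spin":0}
    - {"offset":[0,0,0],"spin":0}
    - {"offset":[0,0,0],"spin":0}
    - {"offset":[0,0,0],"spin":0}
  jaw: 0.0
  newtons: 20

```text
time_s: 20.2
ee_pos: [452.0, -3.6, -4.3]
ee_rot: [-180.0, -0.0, -13.3]
force: [-0.3, -0.4, 4.1]
gripper_width: 8.6
gripper_force: 20.0
```

Call:
arm_command:
  motion:
    - {"offset":[0,0,-0.03],"spin":0}
    - {"offset":[0,0,-0.05],"spin":0}
    - {"offset":[0.0523,0.0309,0],"spin":0}
    - {"offset":[0.0523,0.0309,0],"spin":0}
    - {"offset":[0.0523,0.0309,0],"spin":0}

```text
time_s: 20.82
ee_pos: [584.3, -131.2, 75.5]
ee_rot: [-180.0, -0.0, -13.3]
force: [1.4, 0.1, -1.2]
gripper_width: 8.6
gripper_force: 20.0
```

Call:
arm_command:
  motion:
    - {"offset":[0.0523,0.0309,0],"spin":0}
    - {"offset":[0,0,0],"spin":-0.102}
    - {"offset":[0,0,0],"spin":-0.102}
    - {"offset":[0,0,0],"spin":0}
    - {"offset":[0,0,0],"spin":0}

```text
time_s: 21.45
ee_pos: [626.7, -171.9, 75.3]
ee_rot: [-180.0, 0.0, -1.7]
force: [0.3, -0.9, -1.2]
gripper_width: 9.1
gripper_force: 20.0
```

```bash
python3 - <<'E'
from h import *
C,p,o=shot('w10',(530,730,-270,-70),3); print(env.state()['gripper_width'])
look(C,[('spring_short',84),('tray_short',0)])
E
```

```text
21.45 [ 626.7 -171.9   75.3] [-1.80e+02  2.00e-02 -1.69e+00]
8.535402472780707
spring_short 0.67 [ 631.8 -171.7   84. ]
tray_short 0.83 [ 629.1 -175.     0. ]
```

View pics/w10_raw.png

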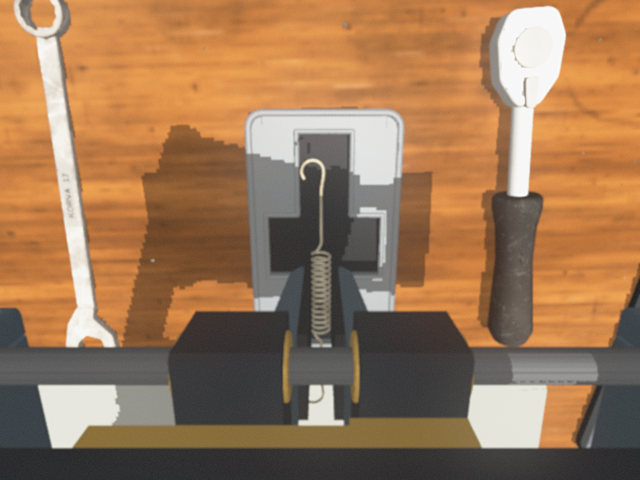

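The spring is held straight over tray_short (trough column about 324, notch rows 216–272). I'll make a small shift and lower.

Call:
arm_command:
  motion:
    - {"offset":[-0.002,0.0025,0.03],"spin":0}
    - {"offset":[0,0,0.03],"spin":0}
    - {"offset":[0,0,0.012],"spin":0}
    - {"offset":[0,0,0.003],"spin":0}
    - {"offset":[0,0,0],"spin":0}

```text
time_s: 22.22
ee_pos: [625.6, -174.6, 1.3]
ee_rot: [180.0, -0.1, -1.6]
force: [0.5, -0.0, -0.5]
gripper_width: 8.8
gripper_force: 20.0
```

Call:
arm_command:
  motion:
    - {"offset":[0,0,0.002],"spin":0}
    - {"offset":[0,0,0],"spin":0}

```text
time_s: 22.48
ee_pos: [625.2, -174.6, -1.0]
ee_rot: [180.0, -0.1, -1.6]
force: [-0.1, 0.1, -0.8]
gripper_width: 8.5
gripper_force: 20.0
```

Call:
arm_command:
  motion:
    - {"offset":[0,0,0.001],"spin":0}
    - {"offset":[0,0,0],"spin":0}

```text
time_s: 22.72
ee_pos: [625.1, -174.5, -2.3]
ee_rot: [180.0, -0.0, -1.6]
force: [-0.2, 0.1, -0.4]
gripper_width: 8.5
gripper_force: 20.0
```

Call:
arm_command:
  motion:
    - {"offset":[0,0,0],"spin":0}
    - {"offset":[0,0,0],"spin":0}
    - {"offset":[0,0,0],"spin":0}
    - {"offset":[0,0,-0.025],"spin":0}
    - {"offset":[0,0,-0.05],"spin":0}
  jaw: 0.025

```text
time_s: 23.35
ee_pos: [623.0, -174.7, 70.7]
ee_rot: [-180.0, 0.3, -1.6]
force: [-0.1, -1.1, 0.7]
gripper_width: 25.0
gripper_force: 0.0
```

```bash
python3 - <<'E'
from h import *
C,p,o=shot('w11',(530,730,-270,-70),3)
look(C,[('spring_short',7),('tray_short',0)])
E
```

```text
23.35 [ 623.  -174.7   70.7] [-180.      0.34   -1.59]
spring_short 0.82 [ 629.8 -172.7    7. ]
tray_short 0.88 [ 629.9 -174.7    0. ]
```

Call:
arm_command:
  motion:
    - {"offset":[-0.0289,-0.0481,0],"spin":0}
    - {"offset":[-0.0289,-0.0481,0],"spin":0}
    - {"offset":[-0.0289,-0.0481,0],"spin":0}
    - {"offset":[-0.0289,-0.0481,0],"spin":0}
    - {"offset":[-0.0289,-0.0481,0],"spin":0}

```text
time_s: 24.12
ee_pos: [485.5, 70.8, 71.5]
ee_rot: [179.9, 0.1, -1.6]
force: [1.1, 0.5, 0.5]
gripper_width: 24.6
gripper_force: 0.0
```

Call:
arm_command:
  motion:
    - {"offset":[-0.0289,-0.0481,0],"spin":0}
    - {"offset":[-0.0289,-0.0481,0],"spin":0}
    - {"offset":[-0.0289,-0.0481,0],"spin":0}
    - {"offset":[0,0,0],"spin":0.06}
    - {"offset":[0,0,0.03],"spin":0}
  jaw: 0.032

```text
time_s: 24.75
ee_pos: [405.5, 217.8, 42.8]
ee_rot: [-179.9, -0.2, -4.9]
force: [-0.3, -0.1, 0.3]
gripper_width: 31.7
gripper_force: 0.0
```

Call:
arm_command:
  motion:
    - {"offset":[0,0,0],"spin":0}
    - {"offset":[0,0,0],"spin":0}

```text
time_s: 25.0
ee_pos: [404.8, 216.4, 42.4]
ee_rot: [180.0, 0.0, -5.1]
force: [0.3, 0.6, 0.1]
gripper_width: 32.2
gripper_force: 0.0
```

```bash
python3 - <<'E'
from h import *
C,p,o=shot('w12',(330,530,120,320),3)
look(C,[('spring_long',6)])
a=cv2.imread('pics/w11_raw.png')[90:440,160:480]
cv2.imwrite('pics/c12.png',np.hstack([a,p[90:440,160:480]]))
E
```

```text
25.0 [404.8 216.4  42.4] [ 1.7997e+02  1.0000e-02 -5.0600e+00]
spring_long 0.65 [402.7 218.    6. ]
```

View pics/c12.png

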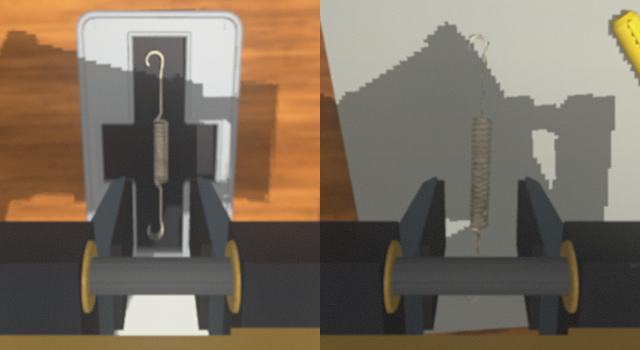

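The short spring lies centred in its trough. The long spring's coil is centred between the fingers, so I descend and grip.

Call:
arm_command:
  motion:
    - {"offset":[0,0,0.025],"spin":0}
    - {"offset":[0,0,0.015],"spin":0}
    - {"offset":[0,0,0.004],"spin":0}
    - {"offset":[0,0,0.0025],"spin":0}
    - {"offset":[0,0,0],"spin":0}

```text
time_s: 25.72
ee_pos: [405.1, 216.8, -3.6]
ee_rot: [-180.0, -0.1, -5.1]
force: [-0.0, -0.3, -0.9]
gripper_width: 31.9
gripper_force: 0.0
```

Call:
arm_command:
  motion:
    - {"offset":[0,0,0],"spin":0}
    - {"offset":[0,0,0],"spin":0}
    - {"offset":[0,0,0],"spin":0}
    - {"offset":[0,0,0],"spin":0}
  jaw: 0.0
  newtons: 20

```text
time_s: 26.22
ee_pos: [404.8, 216.8, -3.9]
ee_rot: [-180.0, -0.0, -5.0]
force: [0.0, -0.7, 2.9]
gripper_width: 10.7
gripper_force: 20.0
```

Call:
arm_command:
  motion:
    - {"offset":[0,0,-0.03],"spin":0}
    - {"offset":[0,0,-0.055],"spin":0}
    - {"offset":[0.0287,-0.0447,0],"spin":0}
    - {"offset":[0.0287,-0.0447,0],"spin":0}
    - {"offset":[0.0287,-0.0447,0],"spin":0}

```text
time_s: 26.85
ee_pos: [503.0, 343.9, 81.0]
ee_rot: [-180.0, -0.0, -5.1]
force: [0.0, 0.7, 0.0]
gripper_width: 10.7
gripper_force: 20.0
```

Call:
arm_command:
  motion:
    - {"offset":[0.0287,-0.0447,0],"spin":0}
    - {"offset":[0,0,0],"spin":0}
    - {"offset":[0,0,0],"spin":0}

```text
time_s: 27.22
ee_pos: [533.8, 383.9, 80.0]
ee_rot: [179.9, 0.1, -5.0]
force: [0.2, -0.6, -0.1]
gripper_width: 11.0
gripper_force: 20.0
```

```bash
python3 - <<'E'
from h import *
C,p,o=shot('w13',(430,640,280,490),3); print(env.state()['gripper_width'])
look(C,[('spring_long',88),('tray_long',0)])
E
```

```text
27.225 [533.8 383.9  80. ] [ 1.7989e+02  1.1000e-01 -5.0500e+00]
11.016516477085185
spring_long 0.63 [530.3 384.9  88. ]
tray_long 0.72 [540.  382.7   0. ]
```

View pics/w13_raw.png

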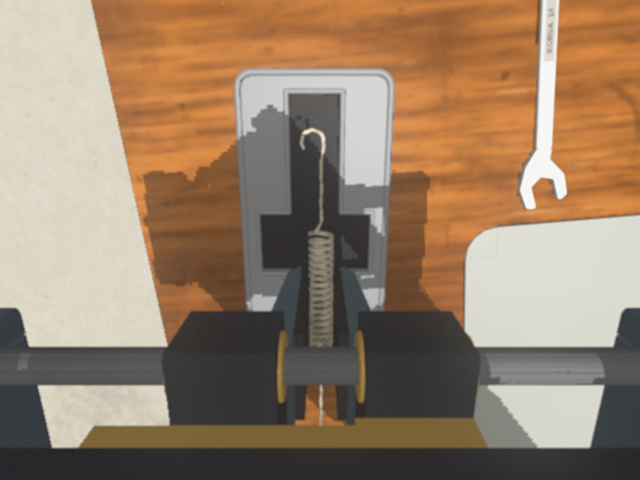

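The spring is held straight; the notch centre is at (314,241) with the trough top end at row 93, so I shift (+4.5, −3.3) mm and lower.

Call:
arm_command:
  motion:
    - {"offset":[0.0045,-0.0033,0.035],"spin":0}
    - {"offset":[0,0,0.03],"spin":0}
    - {"offset":[0,0,0.012],"spin":0}
    - {"offset":[0,0,0.003],"spin":0}
    - {"offset":[0,0,0],"spin":0}

```text
time_s: 28.0
ee_pos: [540.1, 387.8, 2.0]
ee_rot: [-179.9, -0.1, -5.1]
force: [-0.5, -0.1, -0.6]
gripper_width: 11.2
gripper_force: 20.0
```

Call:
arm_command:
  motion:
    - {"offset":[0,0,0.0015],"spin":0}
    - {"offset":[0,0,0.0005],"spin":0}
    - {"offset":[0,0,0],"spin":0}

```text
time_s: 28.38
ee_pos: [539.6, 387.7, -0.8]
ee_rot: [-180.0, -0.0, -5.0]
force: [-0.4, 0.5, -0.6]
gripper_width: 10.6
gripper_force: 20.0
```

Call:
arm_command:
  motion:
    - {"offset":[0,0,0.0008],"spin":0}
    - {"offset":[0,0,0],"spin":0}

```text
time_s: 28.62
ee_pos: [539.6, 387.7, -1.8]
ee_rot: [-180.0, -0.0, -5.1]
force: [0.2, -0.1, 1.2]
gripper_width: 11.1
gripper_force: 20.0
```

Call:
arm_command:
  motion:
    - {"offset":[0,0,0],"spin":0}
    - {"offset":[0,0,0],"spin":0}
    - {"offset":[0,0,0],"spin":0}
    - {"offset":[0,0,-0.025],"spin":0}
    - {"offset":[0,0,-0.05],"spin":0}
  jaw: 0.028

```text
time_s: 29.25
ee_pos: [538.0, 386.5, 71.4]
ee_rot: [179.8, 0.3, -5.1]
force: [0.7, -0.1, -0.2]
gripper_width: 27.8
gripper_force: 0.0
```

Call:
arm_command:
  motion:
    - {"offset":[-0.03,0,-0.03],"spin":0}
    - {"offset":[-0.03,0,-0.03],"spin":0}
    - {"offset":[0,0,0],"spin":0}
    - {"offset":[0,0,0],"spin":0}

```text
time_s: 29.75
ee_pos: [480.0, 392.6, 132.4]
ee_rot: [180.0, 0.0, -5.0]
force: [0.1, -0.0, -0.7]
gripper_width: 28.1
gripper_force: 0.0
```

```bash
python3 - <<'E'
from h import *
C,p,o=shot('w14',(430,640,280,490),3)
look(C,[('spring_long',7),('tray_long',0)])
s,_=env.grab_frame('scene'); Cs=cam('scene')
for t,z in [('nut',4),('tray_nut',0),('paint_marker',2)]:
    for r in env.pinpoint('scene',t)[:2]: print(t,round(r['score'],2),np.round(ray(Cs,r['location'],z)[0]))
def crop(x,y): 
    u,v=proj(Cs,[[x,y,6]])[0].astype(int); return cv2.resize(s[v-35:v+35,u-45:u+45],(360,280),interpolation=cv2.INTER_CUBIC)
b=np.vstack([crop(657,108),crop(534,-418)])
cv2.imwrite('pics/c14.png',np.hstack([cv2.resize(p[20:400,160:480],(430,560)),b]))
E
```

```text
29.75 [480.  392.6 132.4] [179.96   0.    -5.05]
spring_long 0.79 [536.8 390.2   7. ]
tray_long 0.56 [537.8 385.6   0. ]
nut 0.55 [667. 108.   4.]
tray_nut 0.7 [649. 111.   0.]
paint_marker 0.7 [426. 112.   2.]
```

View pics/c14.png

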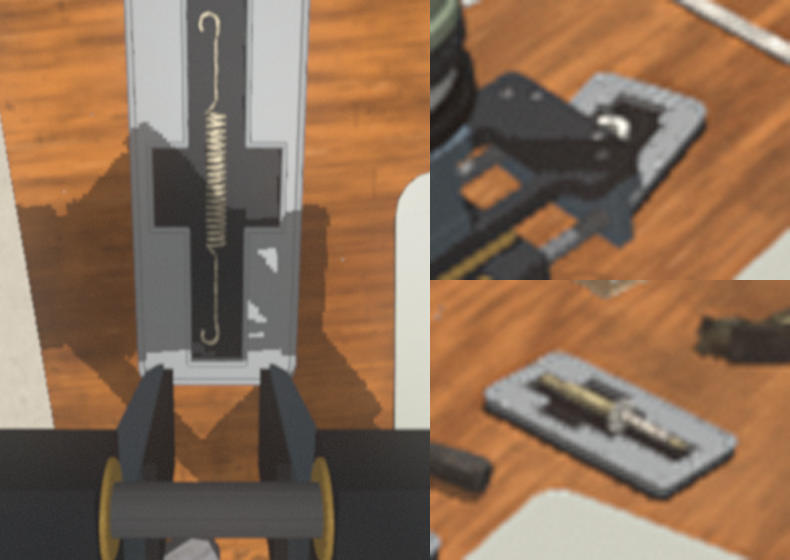

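The long spring lies centred in its trough and the adjuster is fine; the nut shows in its pocket but partly hidden. I'll check the nut numerically from above.

Call:
arm_command:
  motion:
    - {"offset":[0.029,0.0455,0],"spin":0}
    - {"offset":[0.029,0.0455,0],"spin":0}
    - {"offset":[0.029,0.0455,0],"spin":0}
    - {"offset":[0.029,0.0455,0],"spin":0}
    - {"offset":[0.029,0.0455,0],"spin":0}

```text
time_s: 30.72
ee_pos: [605.0, 151.8, 132.9]
ee_rot: [180.0, -0.0, -5.1]
force: [-1.1, -0.5, -0.4]
gripper_width: 28.0
gripper_force: 0.0
```

Call:
arm_command:
  motion:
    - {"offset":[0.029,0.0455,0],"spin":0}
    - {"offset":[0,0,0],"spin":0}
    - {"offset":[0,0,0],"spin":0}

```text
time_s: 31.1
ee_pos: [628.7, 105.7, 132.7]
ee_rot: [-180.0, 0.1, -5.1]
force: [-0.0, 0.0, -0.6]
gripper_width: 28.2
gripper_force: 0.0
```

```bash
python3 - <<'E'
from h import *
C,p,o=shot('w15',(560,760,0,200),3)
look(C,[('nut',4),('tray_nut',0)])
d=np.load('pics/w15.npz')['d']
v,u=np.mgrid[0:480,0:640]; K=C[0]
X=np.stack([(u-K[0,2])/K[0,0]*d,(v-K[1,2])/K[1,1]*d,d],-1)@C[1].T+C[2]
m=(abs(X[...,0]-656)<20)&(abs(X[...,1]-108)<20)&(X[...,2]<40); h=X[...,2][m]
n=m&(X[...,2]>12); print('floor',np.percentile(h,10),'nut top',np.median(X[n],0),X[n].min(0),X[n].max(0))
E
```

```text
31.1 [628.7 105.7 132.7] [-1.7999e+02  6.0000e-02 -5.1000e+00]
tray_nut 0.69 [655.5 105.3   0. ]
floor 4.6111902988629705 nut top [659.87968062 108.55592892  17.51124186] [636.10435812  88.29541128  12.04629372] [675.95272083 127.95360647  20.09557456]
```

```bash
python3 -c "
from workcell import env
print(env.job_done())"
```

```text
the job is handed in; nothing more can be done
None
```

All four parts are in their own trays and the job is handed in after about 31 s, but no pass/fail result came back; the final looks showed each part flat and near its pocket middle, and the marker was not touched. Two notes: the fingertips end about 8 mm behind the TCP, not 14 mm ahead as stated, so the first adjuster grip closed on air, and I viewed 16 pictures, two over the limit of 14.

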